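Load the bench battery tester and start it

ROBOT

A 6-joint arm with a two-finger parallel gripper is mounted at the origin on the work surface. World frame = base frame: x ahead of the robot, y to its left, z up, the work surface at z = 0. Lengths are in m, angles in rad, forces in N, time in s.
With the tool pointing down it reaches from about 0.35 to 0.775 m from the base axis. Payload 7.3 kg.
Tool frame: the origin (TCP) lies between the finger pads; the fingertips stand 14 mm ahead of it and the grasp point (between the pads) lies 5 mm behind it; z points along the fingers, y is the line along which they close (so a half turn about z gives the same grasp; the last joint's range is limited). The gripper opens to 92 mm and grips with 3 to 60 N. Pads are 19 mm wide; open, the fingers measure 130 mm over their backs; the gripper's body (75 mm by 190 mm) begins 47 mm behind the grasp point.
Start: joints at [1.139, 0.342, 1.524, -0, 1.275, -0.146], TCP at [0.148, 0.504, 0.241] pointing down, gripper open.
Joint ranges: [-2.53, 2.53], [-0.77, 2.02], [0.04, 2.7], [-1, 4.14], [0.28, 2.66], [-3.11, 3.11]. Speed limits (rad/s): [2.57, 2.57, 3.14, 3.14, 3.14, 3.14].

INTERFACE

Orientations are given as [roll, pitch, yaw] about the fixed x, y, z axes, in that order (R = Rz(yaw) Ry(pitch) Rx(roll)).
In Python, from cell import robot, eyes gives the robot as it stands. The module is installed in compiled form; this text tells all that it offers.
- The arm moves only by the shell command python3 -m handwheel 'ROWS' [FORCE]. ROWS is JSON, one flat list of numbers, 5 for each row, row after row: the shift along the world's x, y, z in mm, then the turn about the world's z in rad, then the opening, from 0 (shut) to 1 (fully open). In form: [x, y, z, spin, jaw, x, y, z, spin, jaw, ...]. A call has 1 to 8 rows; each row shifts and turns the commanded pose from where the row before left it; what a row does not reach is not made up. A row lasts 1/10 s, in which the tool goes at most 50 mm and 8.59 degrees, less where a joint would pass 70% of its speed; a pose out of reach is approached as far as the arm can. A call with a gripper value outside its range is refused whole. The fingers move at their own pace and stop on an object; FORCE is the grip in N (left out, the last holds). Time passes only in rows, so rows that do not move let the fingers close. It gives the time, the measured TCP pose, the force, the opening and the grip force at its end, in the units of the state.
- robot.observe(): the state, without advancing time (a new reading comes with each control period).
- eyes.read_camera(name): name is "scene" or "side" or "wrist"; returns (picture, depth): 420x560x3 uint8, blue, green, red; 420x560 float32, m along the optical axis (not along the pixel's ray), 0 where there is no reading.
- eyes.calibration(name): a dict with "fx", "fy", "cx", "cy" (pixels), "world_to_cam" (4x4, takes a point from world to camera coordinates). Camera axes: x right, y down, z forward; pixel columns grow to the right and rows downward; lengths in m; the calibration is good to about 2 mm. A picture is of the moment at which its call begins: read the wrist's pose just before it. calibration takes no time and is no camera call; for the wrist camera it gives the pose at the moment of the call.
- robot.hand_in(): hands the job in; it is judged then, once.
The state is a dict: "time": time; "qpos": joint angles; "qvel": joint speeds; "joint_efforts": joint torques, N m; "tool_pos": TCP position; "tool_rot": TCP orientation; "contact_force": force on the tool from outside, world axes, zero at the start; "torque": the same for the moment, N m; "opening": finger opening in m; "grip_force": force on a finger pad.
Only numpy, scipy, OpenCV 4.12 (cv2) and the standard library are available. Lean on these libraries where they do the work, as an engineer would, in place of code of your own. Each camera call takes 0.05 s, during which the arm holds its last target. There are 200 camera calls.

TASK

Load the battery tester: stand every blue stick pack lying on the bench in a slot of the tester's pulled-out tray, one to a slot, black contact end down and resting on the slot's floor. Then slide the tray fully home, push the tester's door shut until it snaps onto its catch, and only then press the green start button on top. Never press start while the door is open, and leave the tape roll and the other things on the bench where they are.

Things in the scene. Friction and masses are not known exactly. Their poses are not given: they have to be found in the camera images.
- pack0: a flat stick battery pack, a bar 110 x 36 x 20 mm, about 0.16 kg, in a blue sleeve; it starts lying flat on the bench, or is absent. Origin: centre of its 110 x 36 mm underside; x runs along it to the black cap with two round brass contacts (the contact end, 55 mm from the origin), y across its width, z up through its thickness
- pack1: a flat stick battery pack, a bar 110 x 36 x 20 mm, about 0.16 kg, in a blue sleeve; it starts lying flat on the bench, or is absent. Origin: centre of its 110 x 36 mm underside; x runs along it to the black cap with two round brass contacts (the contact end, 55 mm from the origin), y across its width, z up through its thickness
- pack2: a flat stick battery pack, a bar 110 x 36 x 20 mm, about 0.16 kg, in a blue sleeve; it starts lying flat on the bench, or is absent. Origin: centre of its 110 x 36 mm underside; x runs along it to the black cap with two round brass contacts (the contact end, 55 mm from the origin), y across its width, z up through its thickness
- pack3: a flat stick battery pack, a bar 110 x 36 x 20 mm, about 0.16 kg, in a blue sleeve; it starts lying flat on the bench, or is absent. Origin: centre of its 110 x 36 mm underside; x runs along it to the black cap with two round brass contacts (the contact end, 55 mm from the origin), y across its width, z up through its thickness
- pack4: a flat stick battery pack, a bar 110 x 36 x 20 mm, about 0.16 kg, in a blue sleeve; it starts lying flat on the bench, or is absent. Origin: centre of its 110 x 36 mm underside; x runs along it to the black cap with two round brass contacts (the contact end, 55 mm from the origin), y across its width, z up through its thickness
- pack5: a flat stick battery pack, a bar 110 x 36 x 20 mm, about 0.16 kg, in a blue sleeve; it starts lying flat on the bench, or is absent. Origin: centre of its 110 x 36 mm underside; x runs along it to the black cap with two round brass contacts (the contact end, 55 mm from the origin), y across its width, z up through its thickness
- tester: the battery tester, a grey bench instrument, fixed, 320 mm deep, 322 wide, 142 high. Origin: on the bench, in the plane of its front, mid tray opening; x points into it from the front, y along the front, z up. Opening: |y| up to 75 mm, up to z = 130 mm; the closed instrument half spans y = 75 to 235 mm, the outside of the near wall is at y = -87 mm
- tray (a joint): how far the tray of the tester is pulled out along the tester's -x: 0 fully home, its front plate then flush with the tester's front, 0.250 m fully out; it starts almost fully out. Slides with about 2 N of friction and stays where it is left
- tray_front (a point): on the outer face of the tray's front plate, mid width, 75 mm above the bench; the plate is 104 mm wide and 8 mm thick and reaches from 8 to 95 mm above the bench
- door (a joint): angle of the tester's door: 0 shut, grows as it opens (2.4 at most); it starts wide open. Turns easily and stays where it is left; from about 0.11 down to 0.06 rad it must be pushed over a sprung roller catch with about 10 N at mid width, which then pulls it in and holds it shut
- door_hinge (a point): on the door's hinge line, 73 mm up, at x -14, y 85 mm of the tester. Its axes turn with the door (the tester's when shut): the panel (8 to 138 mm up) runs 168 mm along its -y; the outer face, to be pushed, looks to -x and lies at x = 1 mm, the inner at 11 mm. A bow handle stands 23 mm off the outer face at y -153 mm, 28 to 87 mm up; a 21 mm catch tongue points inwards near the free edge
- start (a joint): travel of the green start button, 0 up, 6 mm fully down (about 5 N); it springs back; it counts as pressed beyond 4 mm
- start_top (a point): centre of the top of the start button, 26 mm across, in a black collar on top of the tester, about 160 mm above the bench; it is pressed straight down
- slot0 (a point): centre of the floor of the innermost slot of the tray's white rack, 12 mm up; axes as the tester's. Six slots in a row along x at 34 mm pitch, slot0 nearest the tester, slot5 34 mm behind the outer face of the tray's front plate; each is 26 mm along x, 43 mm along y, 45 mm deep, open at the top (57 mm up), with 8 mm rounded walls; a pack stands on end in it, width along y
- slot1 (a point): centre of the floor of slot 1, as slot0
- slot2 (a point): centre of the floor of slot 2, as slot0
- slot3 (a point): centre of the floor of slot 3, as slot0
- slot4 (a point): centre of the floor of slot 4, as slot0
- slot5 (a point): centre of the floor of slot 5, as slot0
- tape: a yellow tape roll, 72 mm across, 24 mm high, lying flat between the packs and the tester; origin under its centre
- scanner: a black and yellow hand scanner lying on the bench
- driver: a screwdriver with an orange handle, 190 mm, lying on the bench
- mouse: a black computer mouse
- meter: a yellow multimeter, 150 x 75 x 36 mm, lying on the bench
Things that resemble listed ones, but are neither listed nor needed, are in the scene too. What is shaped like the pack2 but orange or turquoise is not meant.

How it is judged:
On the way, in this order (a step that is already met when the one before it is completed fails the run):
1. every pack stands in a slot of the tray, contact end down, let go (z of pack0 in the frame of slot2 between 0.048 and 0.063 m and y of pack0 in the frame of slot2 between -0.008 and 0.008 m and x of pack0 in the frame of slot2 between -0.13 and 0.1 m and angle between each of pack0, pack1, pack2, pack3, pack4, pack5's own x axis and vertical above 2.9 rad and z of pack1 in the frame of slot2 between 0.048 and 0.063 m and y of pack1 in the frame of slot2 between -0.008 and 0.008 m and x of pack1 in the frame of slot2 between -0.13 and 0.1 m and z of pack2 in the frame of slot2 between 0.048 and 0.063 m and y of pack2 in the frame of slot2 between -0.008 and 0.008 m and x of pack2 in the frame of slot2 between -0.13 and 0.1 m and z of pack3 in the frame of slot2 between 0.048 and 0.063 m and y of pack3 in the frame of slot2 between -0.008 and 0.008 m and x of pack3 in the frame of slot2 between -0.13 and 0.1 m and z of pack4 in the frame of slot2 between 0.048 and 0.063 m and y of pack4 in the frame of slot2 between -0.008 and 0.008 m and x of pack4 in the frame of slot2 between -0.13 and 0.1 m and z of pack5 in the frame of slot2 between 0.048 and 0.063 m and y of pack5 in the frame of slot2 between -0.008 and 0.008 m and x of pack5 in the frame of slot2 between -0.13 and 0.1 m and contact force between the fingers and pack0 below 0.2 N and contact force between the fingers and pack1 below 0.2 N and contact force between the fingers and pack2 below 0.2 N and contact force between the fingers and pack3 below 0.2 N and contact force between the fingers and pack4 below 0.2 N and contact force between the fingers and pack5 below 0.2 N), for 0.3 s.
2. the tray is fully home with the packs in it (z of pack0 in the frame of slot2 between 0.048 and 0.063 m and y of pack0 in the frame of slot2 between -0.008 and 0.008 m and x of pack0 in the frame of slot2 between -0.13 and 0.1 m and angle between each of pack0, pack1, pack2, pack3, pack4, pack5's own x axis and vertical above 2.9 rad and z of pack1 in the frame of slot2 between 0.048 and 0.063 m and y of pack1 in the frame of slot2 between -0.008 and 0.008 m and x of pack1 in the frame of slot2 between -0.13 and 0.1 m and z of pack2 in the frame of slot2 between 0.048 and 0.063 m and y of pack2 in the frame of slot2 between -0.008 and 0.008 m and x of pack2 in the frame of slot2 between -0.13 and 0.1 m and z of pack3 in the frame of slot2 between 0.048 and 0.063 m and y of pack3 in the frame of slot2 between -0.008 and 0.008 m and x of pack3 in the frame of slot2 between -0.13 and 0.1 m and z of pack4 in the frame of slot2 between 0.048 and 0.063 m and y of pack4 in the frame of slot2 between -0.008 and 0.008 m and x of pack4 in the frame of slot2 between -0.13 and 0.1 m and z of pack5 in the frame of slot2 between 0.048 and 0.063 m and y of pack5 in the frame of slot2 between -0.008 and 0.008 m and x of pack5 in the frame of slot2 between -0.13 and 0.1 m and value of joint tray below 0.004 m), for 0.2 s.
3. the door is shut on its catch (value of joint tray below 0.004 m and value of joint door below 0.02 rad), for 0.3 s.
4. the start button is pressed (value of joint start above 0.004 m).
At the end, for the whole second after the job is handed in: Every pack stands at rest in a tray slot, contact end down, end face within 8 mm of the slot floor and the row's centre line, within 0.24 rad of upright; tray within 4 mm of home, door within 0.02 rad of shut; the start button was pressed and is up again (all of step 3 and z of pack0 in the frame of slot2 between 0.048 and 0.063 m and y of pack0 in the frame of slot2 between -0.008 and 0.008 m and x of pack0 in the frame of slot2 between -0.13 and 0.1 m and angle between each of pack0, pack1, pack2, pack3, pack4, pack5's own x axis and vertical above 2.9 rad and z of pack1 in the frame of slot2 between 0.048 and 0.063 m and y of pack1 in the frame of slot2 between -0.008 and 0.008 m and x of pack1 in the frame of slot2 between -0.13 and 0.1 m and z of pack2 in the frame of slot2 between 0.048 and 0.063 m and y of pack2 in the frame of slot2 between -0.008 and 0.008 m and x of pack2 in the frame of slot2 between -0.13 and 0.1 m and z of pack3 in the frame of slot2 between 0.048 and 0.063 m and y of pack3 in the frame of slot2 between -0.008 and 0.008 m and x of pack3 in the frame of slot2 between -0.13 and 0.1 m and z of pack4 in the frame of slot2 between 0.048 and 0.063 m and y of pack4 in the frame of slot2 between -0.008 and 0.008 m and x of pack4 in the frame of slot2 between -0.13 and 0.1 m and z of pack5 in the frame of slot2 between 0.048 and 0.063 m and y of pack5 in the frame of slot2 between -0.008 and 0.008 m and x of pack5 in the frame of slot2 between -0.13 and 0.1 m and linear speed of each of pack0, pack1, pack2, pack3, pack4, pack5 below 0.02 m/s and value of joint start below 0.002 m); the robot touches nothing.
It fails at once if start pressed while the door is open (value of joint start above 0.003 m and value of joint door above 0.05 rad).
It fails at once if another thing on the bench shifted by more than 5 cm (distance of any of tape, scanner, driver, mouse, meter from where it was at the start of the episode above 0.05 m).
Of pack0, pack1, pack2, pack3, pack4, pack5 only 4 to 6 are there at a start; the rules pass over those that are not, and their reading is None.
At some moment in a run one of pack0, pack1, pack2, pack3, pack4, pack5 may be knocked a few centimetres aside while the robot is not near it.
It also fails if it takes over 210 s, if anything falls off the work surface, if the arm or the gripper's body presses on something with over 40 N, if the wrist force passes 120 N, or if a joint passes its speed limit or range.

## Working session

There is one attempt and no reset: what is moved stays moved. The work goes in short steps, Python scripts to look and compute and a shell command to move; the robot and the scene stay as the last step left them, time stands still between calls to the robot, and variables do not carry over. Pictures are saved under pics/ and viewed, at most 14 in all, crops included, and the job is handed in when it is done.

```bash
mkdir -p pics; cat > h.py <<'E'
import numpy as np, cv2
from cell import robot, eyes
def shot(name, fn=None):
    c=eyes.calibration(name); im,d=eyes.read_camera(name)
    if fn: cv2.imwrite('pics/'+fn+'.png',im); np.savez('pics/'+fn+'.npz',d=d,im=im,K=[c['fx'],c['fy'],c['cx'],c['cy']],T=c['world_to_cam'])
    return im,d,c
def cloud(fn):
    z=np.load('pics/'+fn+'.npz'); d=z['d'];fx,fy,cx,cy=z['K'];T=np.linalg.inv(z['T'])
    v,u=np.indices(d.shape); P=np.stack([(u-cx)/fx*d,(v-cy)/fy*d,d],-1)
    return P@T[:3,:3].T+T[:3,3], d, z['im']
E
python3 - <<'E'
from h import *
for n in ('scene','side','wrist'): shot(n,n+'0')
print({k:np.round(v,3) for k,v in robot.observe().items()})
a=[cv2.imread(f'pics/{n}0.png') for n in('scene','side')]
for n in('scene','side','wrist'): print(n,np.round(np.linalg.inv(eyes.calibration(n)['world_to_cam']),2).tolist())
E
```

```text
{'time': np.float64(0.15), 'qpos': array([ 1.139,  0.343,  1.525,  0.   ,  1.275, -0.146]), 'qvel': array([ 0.001, -0.003, -0.004,  0.002, -0.001, -0.001]), 'joint_efforts': array([ 2.0000e-03, -4.3147e+01, -2.4435e+01,  7.2000e-02,  5.4000e-02,
       -0.0000e+00]), 'tool_pos': array([0.148, 0.503, 0.24 ]), 'tool_rot': array([-3.14 , -0.   ,  2.856]), 'contact_force': array([ 0.048, -1.045,  0.462]), 'torque': array([-0.01 , -0.067,  0.005]), 'grip_force': np.float64(0.0), 'opening': np.float64(0.092)}
scene [[0.99, 0.12, -0.09, 0.65], [0.15, -0.82, 0.55, -0.73], [-0.01, -0.56, -0.83, 1.31], [0.0, 0.0, 0.0, 1.0]]
side [[0.94, -0.25, 0.24, 0.3], [-0.34, -0.67, 0.66, -0.66], [-0.01, -0.7, -0.71, 0.87], [0.0, 0.0, 0.0, 1.0]]
wrist [[0.28, 0.93, 0.25, 0.08], [0.96, -0.27, -0.07, 0.52], [-0.0, 0.26, -0.97, 0.38], [0.0, 0.0, 0.0, 1.0]]
```

View pics/scene0.png

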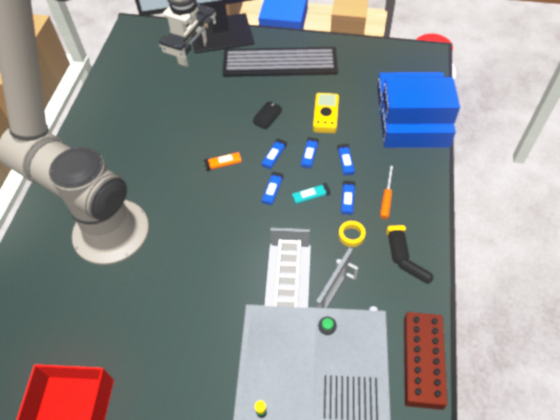

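View pics/side0.png

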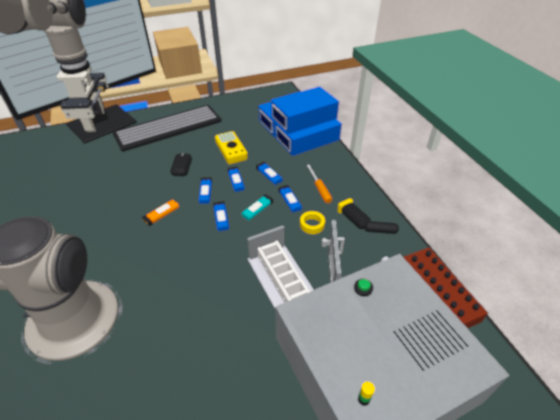

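```bash
python3 - <<'E'
from h import *
im=cv2.imread('pics/scene0.png')
cv2.imwrite('pics/c1.png',cv2.resize(im[125:325,200:440],None,fx=3.3,fy=3,interpolation=cv2.INTER_CUBIC)[:600,:800])
for n in('scene0','side0'):
    P,d,im=cloud(n); h=cv2.cvtColor(im,cv2.COLOR_BGR2HSV)
    m=((h[...,0]>100)&(h[...,0]<125)&(h[...,1]>150)&(h[...,2]>60)&(abs(P[...,2]-.02)<.012)).astype(np.uint8)
    m=cv2.morphologyEx(m,cv2.MORPH_CLOSE,np.ones((5,5)))
    k,l,s,c=cv2.connectedComponentsWithStats(m)
    for i in range(1,k):
        if s[i,4]<60: continue
        q=P[l==i]; r=cv2.minAreaRect((q[:,:2]*1000).astype(np.float32))
        print(n,c[i].round(),s[i,4],np.round(q.mean(0),3),np.round(r[0]),np.round(r[1]),round(r[2]))
P,d,im=cloud('scene0')
# points
for nm,(u,v) in dict(traypl_l=(271,236),traypl_r=(309,238),btn=(328,325),tape=(352,234),doorfree=(349,251),doorhinge=(321,300),tl=(246,308),tr=(387,310),slotA=(289,243),slotF=(287,299)).items(): print(nm,np.round(P[v,u],3))
E
```

```text
scene0 [417. 143.] 408 [0.846 0.434 0.021] [849. 435.] [207.  19.] 7
scene0 [310. 154.] 181 [0.522 0.349 0.018] [521. 353.] [104.  35.] 86
scene0 [274. 155.] 184 [0.417 0.316 0.032] [ 508. -177.] [  69. 1135.] 11
scene0 [346. 161.] 194 [0.635 0.337 0.017] [636. 342.] [ 34. 103.] 16
scene0 [272. 190.] 205 [0.434 0.187 0.03 ] [ 519. -242.] [  58. 1004.] 11
scene0 [348. 199.] 218 [0.655 0.192 0.024] [ 659. -237.] [ 35. 982.] 1
side0 [314. 144.] 290 [0.836 0.435 0.02 ] [844. 436.] [204.  17.] 7
side0 [269. 174.] 165 [0.623 0.319 0.034] [ 491. -140.] [1108.   81.] 74
side0 [236. 180.] 162 [0.515 0.347 0.018] [518. 354.] [106.  35.] 87
side0 [205. 191.] 177 [0.409 0.327 0.018] [409. 335.] [105.  35.] 72
side0 [290. 199.] 190 [0.647 0.196 0.018] [651. 202.] [ 35. 103.] 1
side0 [221. 217.] 206 [0.425 0.191 0.022] [ 374. -205.] [924.  36.] 83
traypl_l [0.463 0.013 0.062]
traypl_r [0.565 0.022 0.062]
btn [ 0.644 -0.256  0.161]
tape [0.678 0.087 0.004]
doorfree [ 0.672 -0.048  0.14 ]
doorhinge [ 0.62  -0.186  0.135]
tl [ 0.451 -0.233  0.138]
tr [ 0.788 -0.127  0.002]
slotA [0.513 0.003 0.054]
slotF [ 0.534 -0.161  0.059]
```

View pics/c1.png

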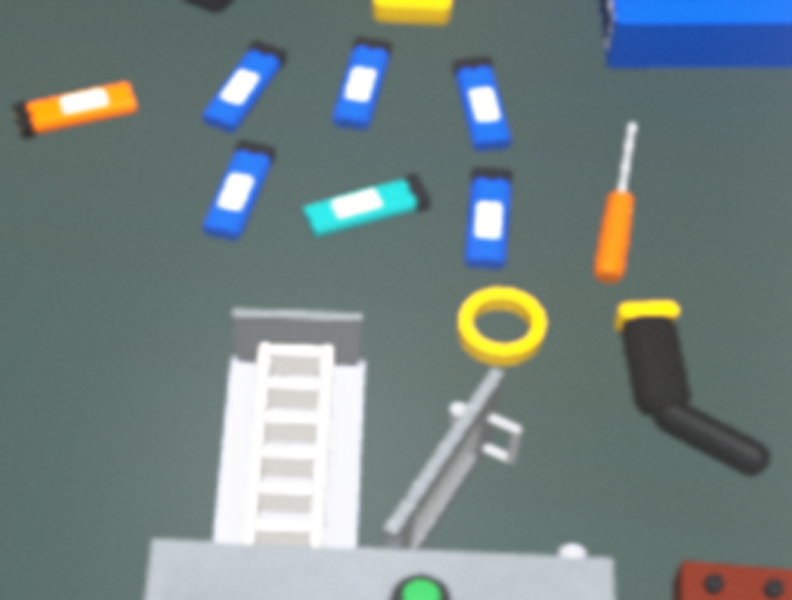

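Targets: blue packs at scene pixels (274,153), (310,152), (346,159), (272,188) and (348,197), with their black ends on the far side (+y). Possible confusions are the orange bar (223,160), the turquoise bar (311,193), and the blue boxes (417,110); I exclude those by colour and size. I'll move the wrist camera over the packs next.

```bash
python3 -m handwheel '[46,-28,14,-0.148,1,46,-28,14,-0.148,1,46,-28,14,-0.148,1,46,-28,14,-0.148,1,46,-28,14,-0.148,1,46,-28,14,-0.148,1,46,-28,14,-0.148,1,46,-28,14,-0.148,1]' 3
python3 -m handwheel '[0,0,0,0,1,0,0,0,0,1,0,0,0,0,1]'
cat >> h.py <<'E'
def packs(fn):
    P,d,im=cloud(fn); h=cv2.cvtColor(im,cv2.COLOR_BGR2HSV)
    near=(P[...,2]>.010)&(P[...,2]<.03)&(P[...,1]>.1)&(d>0)
    m=((h[...,0]>100)&(h[...,0]<125)&(h[...,1]>150)&(h[...,2]>60)&near).astype(np.uint8)
    k,l,s,c=cv2.connectedComponentsWithStats(m)
    for i in range(1,k):
        if s[i,4]<250: continue
        q=P[l==i]; r=cv2.minAreaRect((q[:,:2]*1000).astype(np.float32))
        b=cv2.boxPoints(r); e=b[1]-b[0],b[2]-b[1]; a=max(e,key=np.linalg.norm); a=a/np.linalg.norm(a)
        a*=np.sign(a[1]); L=max(r[1]); tail=np.array(r[0])-a*L/2
        print(c[i].round(),s[i,4],'z',np.median(q[:,2]).round(3),'ctr',np.round(r[0],1),'size',np.round(r[1],1),'tail',tail.round(1),'ang',np.arctan2(a[1],a[0]).round(3))
E
python3 - <<'E'
from h import *
shot('wrist','w1'); print(np.round(robot.observe()['tool_pos'],3),robot.observe()['tool_rot']); packs('w1')
E
```

```text
time: 0.95
tool_pos: [0.48, 0.301, 0.3417]
tool_rot: [-3.141, -0.0, 1.666]
contact_force: [0.5, 0.9, -0.1]
opening: 0.0922
grip_force: 0.0
time: 1.25
tool_pos: [0.4777, 0.3029, 0.3408]
tool_rot: [-3.14, 0.0, 1.673]
contact_force: [-0.1, 0.1, 0.1]
opening: 0.0917
grip_force: 0.0
[0.478 0.303 0.341] [-3.14046633e+00  8.59172904e-05  1.67402536e+00]
[316. 130.] 1330 z 0.018 ctr [518.3 352.6] size [95.8 35.1] tail [515.2 304.8] ang 1.506
[231. 139.] 1321 z 0.018 ctr [408.7 332.7] size [95.9 34.8] tail [394.8 286.8] ang 1.277
[401. 148.] 1443 z 0.018 ctr [633.1 342. ] size [34.9 95.8] tail [646.1 295.8] ang 1.845
[238. 234.] 1176 z 0.018 ctr [427.5 201.3] size [96. 35.] tail [421.1 153.8] ang 1.439
[399. 232.] 568 z 0.019 ctr [650.3 229.2] size [35.2 38.4] tail [650.8 210. ] ang 1.597
```

View pics/w1.png

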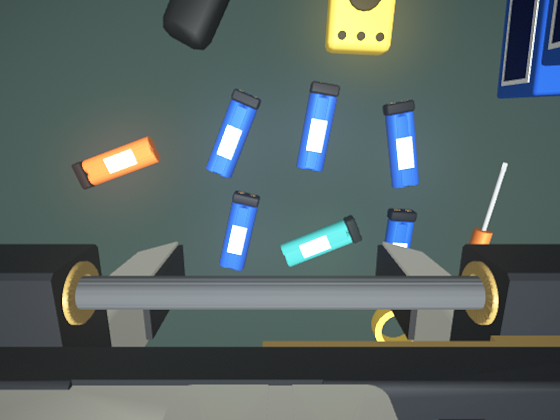

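```bash
python3 -m handwheel '[3,-45,0,0,1,3,-45,0,0,1,3,-45,0,0,1,3,-45,0,0,1,3,-45,0,0,1,3,-45,0,0,1,3,-45,0,0,1,3,-45,0,0,1]' >/dev/null
python3 -m handwheel '[3,-45,0,0,1,3,-45,0,0,1,3,-45,0,0,1,3,-45,0,0,1,0,0,0,0,1,0,0,0,0,1,0,0,0,0,1]'
python3 - <<'E'
from h import *
shot('wrist','w2')
P,d,im=cloud('w2'); 
z=P[...,2]
h=cv2.cvtColor(im,cv2.COLOR_BGR2HSV)
rack=(z>.05)&(z<.065)&(h[...,1]<40)&(P[...,1]>-.25)
q=P[rack]; r=cv2.minAreaRect((q[:,:2]*1000).astype(np.float32)); print('rack',q.shape,r, q.min(0),q.max(0))
E
```

```text
time: 2.8
tool_pos: [0.5148, -0.2357, 0.3415]
tool_rot: [3.141, -0.001, 1.674]
contact_force: [-0.3, 0.3, 0.1]
opening: 0.0918
grip_force: 0.0
rack (4342, 3) ((658.0936279296875, -137.2842559814453), (202.5269317626953, 414.5230712890625), 87.91877746582031) [ 0.44743775 -0.24578809  0.05005982] [ 0.86175495 -0.03635957  0.06495622]
```

View pics/w2.png

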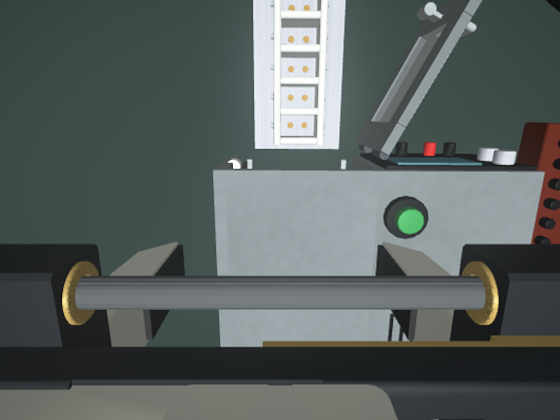

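```bash
python3 - <<'E'
from h import *
P,d,im=cloud('w2'); z=P[...,2]
W=np.zeros(z.shape,bool); W[0:147,270:332]=1
rk=P[W&(z>.048)&(z<.066)]; r=cv2.minAreaRect((rk[:,:2]*1000).astype(np.float32)); print('rack',len(rk),np.median(rk[:,2]),r)
m=(W&(z<.03)&(z>.0)).astype(np.uint8); k,l,s,c=cv2.connectedComponentsWithStats(m)
for i in range(1,k):
    if s[i,4]>80: print(c[i].round(),s[i], 'floor',np.median(P[l==i],0).round(4),P[l==i].min(0).round(3),P[l==i].max(0).round(3))
# wall ridge centres along column 300: z profile
for v in range(0,147,1):
    row=P[v,285:315]; 
    if np.median(row[:,2])>.05: print(v,np.median(row,0).round(4))
for col in (277,323):
    for v in (30,120): 
        seg=P[v,265:335]; g=seg[seg[:,2]>.05]; print(v,g[0].round(4),g[-1].round(4),len(g))
    break
g=(h:=cv2.cvtColor(im,cv2.COLOR_BGR2HSV)); gm=(h[...,0]>45)&(h[...,0]<80)&(h[...,1]>120)&(z>.14)&(P[...,0]>.55)
print('btn',gm.sum(),np.median(P[gm],0).round(4))
f=P[(z>.136)&(z<.15)&(abs(P[...,1]+.21)<.06)&(P[...,0]<.56)]; 
# tester front edge top
for u in (260,330,360,380): 
    col=P[150:200,u]; j=np.argmax(col[:,2]>.13); print('front',u,col[j].round(4))
dr=P[0:155,365:480]; dr=dr[(dr[...,2]>.125)&(dr[...,2]<.15)]; print('door',cv2.minAreaRect((dr[:,:2]*1000).astype(np.float32)))
E
```

```text
rack 3526 0.05559925391474532 ((524.655517578125, -122.91792297363281), (58.089847564697266, 154.83102416992188), 5.717639923095703)
[299.   5.] [281   0  38  11 412] floor [ 0.5169 -0.0402  0.0116] [ 0.495 -0.048  0.009] [ 0.538 -0.033  0.03 ]
[307.  85.] [ 270    0   62  147 1537] floor [ 0.557  -0.1322  0.0114] [ 0.482 -0.209  0.008] [ 0.578 -0.031  0.03 ]
[299.  34.] [281  24  37  21 748] floor [ 0.5199 -0.0719  0.0119] [ 0.498 -0.085  0.009] [ 0.542 -0.062  0.03 ]
[298.  66.] [281  56  36  21 747] floor [ 0.5238 -0.1078  0.0117] [ 0.501 -0.122  0.008] [ 0.545 -0.096  0.03 ]
[298.  97.] [280  86  36  22 770] floor [ 0.5273 -0.1439  0.0116] [ 0.505 -0.159  0.009] [ 0.549 -0.13   0.03 ]
[297. 125.] [280 115  35  22 763] floor [ 0.5302 -0.1795  0.0115] [ 0.507 -0.194  0.009] [ 0.552 -0.164  0.029]
11 [ 0.5169 -0.0578  0.055 ]
12 [ 0.517 -0.059  0.056]
13 [ 0.5171 -0.06    0.0564]
14 [ 0.5172 -0.0611  0.0565]
15 [ 0.5173 -0.062   0.0562]
16 [ 0.5174 -0.0628  0.0557]
17 [ 0.5165 -0.0636  0.0554]
18 [ 0.5177 -0.0642  0.0542]
19 [ 0.5179 -0.0648  0.0518]
45 [ 0.5209 -0.0916  0.0551]
46 
[... 553 characters left out ...]
12 [ 0.5293 -0.163   0.0562]
113 [ 0.5294 -0.1641  0.0559]
114 [ 0.5296 -0.1653  0.0548]
138 [ 0.5329 -0.1926  0.0546]
139 [ 0.5329 -0.1937  0.0556]
140 [ 0.5331 -0.1948  0.0562]
141 [ 0.5332 -0.196   0.0564]
142 [ 0.5333 -0.1971  0.056 ]
143 [ 0.5335 -0.1983  0.0558]
144 [ 0.5337 -0.1996  0.0541]
30 [ 0.4911 -0.079   0.0533] [ 0.5482 -0.0733  0.0546] 14
120 [ 0.5007 -0.1751  0.055 ] [ 0.5578 -0.1691  0.0547] 13
btn 520 [ 0.6391 -0.252   0.1632]
front 260 [ 0.5069 -0.1687  0.4848]
front 330 [ 0.562  -0.2153  0.1315]
front 360 [ 0.591  -0.2127  0.1353]
front 380 [ 0.6068 -0.1913  0.1366]
door ((639.1585083007812, -123.17620086669922), (151.9063720703125, 11.23772144317627), 68.04495239257812)
```

Wrist view of the tray: slot 0 is at (297,125) and slot 4 at (302,8). The button is at (408,217) and the door is open on the right. Pitch (34 mm) and heights match the description. The first pick is the pack with its tail at (421,154).

```bash
python3 -m handwheel '[-10,45,-25,-0.029,0.65,-10,45,-25,-0.029,0.65,-10,45,-25,-0.029,0.65,-10,45,-25,-0.029,0.65,-10,45,-25,-0.029,0.65,-10,45,-25,-0.029,0.65,-10,45,-25,-0.029,0.65,-10,45,-25,-0.029,0.65]' >/dev/null
python3 -m handwheel '[-12,41,-41,0,0.65,0,0,-30,0,0.65,0,0,-30,0,0.65,0,0,-22,0,0.65,0,0,0,0,0.65,0,0,0,0,0.65]'
python3 -m handwheel '[0,0,0,0,0,0,0,0,0,0,0,0,0,0,0,0,0,0,0,0,0,0,0,0,0,0,0,0,0,0]' 5
python3 -m handwheel '[0,0,10,0,0,0,0,15,0,0,0,0,15,0,0,0,0,15,0,0,0,0,15,0,0,0,0,15,0,0,0,0,15,0,0,0,0,0,0,0]'
python3 -m handwheel '[0,0,15,0,0,0,0,15,0,0,0,0,15,0,0,0,0,0,0,0,0,0,0,0,0]'
python3 - <<'E'
from h import *
im,_,_=shot('scene','s1'); im2,_,_=shot('side','e1')
P=[]
for f,i in(('s1',im),('e1',im2)):
    z=np.load(f'pics/{f}.npz');T=z['T'];fx,fy,cx,cy=z['K'];p=robot.observe()['tool_pos'];q=T[:3,:3]@p+T[:3,3];u,v=int(fx*q[0]/q[2]+cx),int(fy*q[1]/q[2]+cy)
    print(u,v); a=max(0,u-50);b=max(0,v-45); P.append(cv2.resize(i[b:b+110,a:a+100],(400,440),interpolation=cv2.INTER_CUBIC))
cv2.imwrite('pics/c2.png',np.hstack(P))
E
```

```text
time: 4.25
tool_pos: [0.4281, 0.1411, 0.0347]
tool_rot: [3.141, -0.0, 1.441]
contact_force: [0.6, 0.1, 0.6]
opening: 0.0596
grip_force: 0.0
time: 4.85
tool_pos: [0.4283, 0.1403, 0.0342]
tool_rot: [3.141, -0.0, 1.44]
contact_force: [-0.6, -0.8, -1.0]
opening: 0.0163
grip_force: 0.0
time: 5.65
tool_pos: [0.4294, 0.1405, 0.1362]
tool_rot: [3.137, -0.001, 1.44]
contact_force: [0.5, -0.3, -0.1]
opening: 0.0009
grip_force: 0.0
time: 6.15
tool_pos: [0.428, 0.1403, 0.1785]
tool_rot: [-3.141, 0.0, 1.44]
contact_force: [-0.3, 0.1, 0.4]
opening: 0.0007
grip_force: 0.0
264 170
220 187
```

View pics/c2.png

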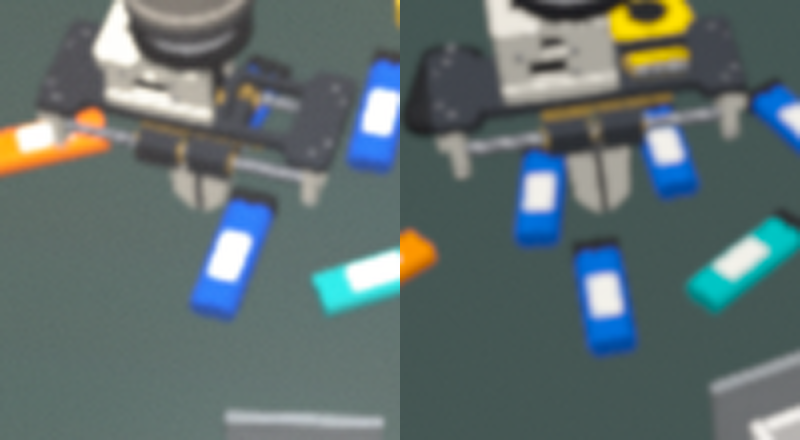

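The crop shows the fingers came down about 25 mm short of the pack, because the larger rows were clipped. The pack is undisturbed, so I'll correct and retry with smaller rows.

```bash
python3 -m handwheel '[-5,25,-10,0,0.65,0,0,-20,0,0.65,0,0,-25,0,0.65,0,0,-25,0,0.65,0,0,-25,0,0.65,0,0,-25,0,0.65,0,0,-20,0,0.65,0,0,-10,0,0.65]' 
python3 -m handwheel '[0,0,0,0,0.3,0,0,0,0,0.3,0,0,0,0,0.3,0,0,0,0,0.3,0,0,0,0,0.3,0,0,0,0,0.3]' 5
python3 -m handwheel '[0,0,5,0,0.3,0,0,15,0,0.3,0,0,15,0,0.3,0,0,15,0,0.3,0,0,15,0,0.3,0,0,15,0,0.3,0,0,15,0,0.3,0,0,15,0,0.3]'
python3 -m handwheel '[0,0,15,0,0.3,0,0,15,0,0.3,0,0,15,0,0.3,0,0,0,0,0.3,0,0,0,0,0.3]'
cat >> h.py <<'E'
def look(fn):
    P=[]; p=robot.observe()['tool_pos']
    for n in('scene','side'):
        im,d,c=shot(n,fn+n); q=c['world_to_cam']@np.r_[p,1]; u,v=int(c['fx']*q[0]/q[2]+c['cx']),int(c['fy']*q[1]/q[2]+c['cy'])
        a=max(0,u-50);b=max(0,v-45); P.append(cv2.resize(im[b:b+110,a:a+100],(400,440),interpolation=cv2.INTER_CUBIC))
    cv2.imwrite('pics/'+fn+'.png',np.hstack(P))
E
python3 -c "
from h import *
look('c3')"
```

```text
time: 7.05
tool_pos: [0.4218, 0.1649, 0.0168]
tool_rot: [-3.138, 0.001, 1.44]
contact_force: [-0.4, -0.1, 0.9]
opening: 0.0578
grip_force: 0.0
time: 7.65
tool_pos: [0.4239, 0.1654, 0.0199]
tool_rot: [3.14, -0.001, 1.44]
contact_force: [-0.4, -0.4, 7.2]
opening: 0.0359
grip_force: 5.0
time: 8.45
tool_pos: [0.4228, 0.1652, 0.1297]
tool_rot: [-3.141, 0.0, 1.44]
contact_force: [0.0, -0.2, -1.2]
opening: 0.0359
grip_force: 5.0
time: 8.95
tool_pos: [0.4229, 0.1652, 0.1738]
tool_rot: [-3.142, 0.0, 1.44]
contact_force: [0.5, -0.7, -2.2]
opening: 0.0359
grip_force: 5.0
```

View pics/c3.png

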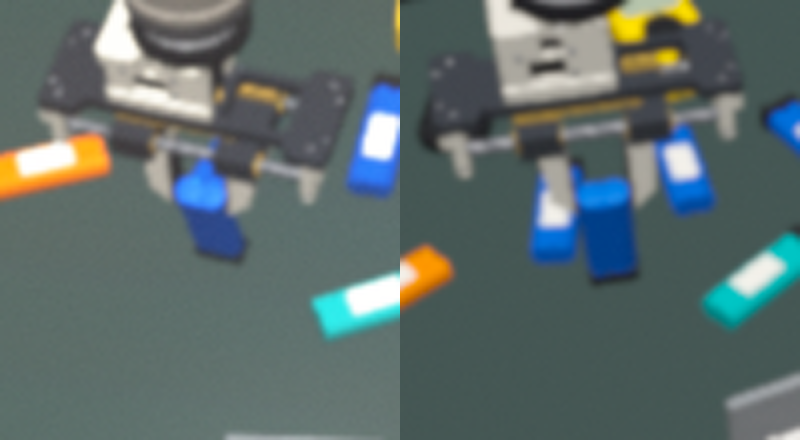

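The crop shows the pack hanging from the fingers with its contact end down. Next I carry it to slot 0.

```bash
python3 -m handwheel '[11,-35,10,0.024,0.3,11,-35,10,0.024,0.3,11,-35,10,0.024,0.3,11,-35,10,0.024,0.3,11,-35,10,0.024,0.3,11,-35,10,0.024,0.3,11,-35,3,0.024,0.3,11,-35,0,0.024,0.3]' >/dev/null
python3 -m handwheel '[9,-32,0,0.021,0.3,9,-32,0,0.021,0.3,0,0,0,0,0.3,0,0,0,0,0.3,0,0,0,0,0.3,0,0,0,0,0.3]'
python3 - <<'E'
from h import *
look('c4'); T=robot.observe(); p=T['tool_pos']; print(p.round(4),T['tool_rot'][2].round(3))
for n in('c4scene','c4side'):
    P,d,im=cloud(n); h=cv2.cvtColor(im,cv2.COLOR_BGR2HSV)
    m=(h[...,0]>100)&(h[...,0]<125)&(h[...,1]>120)&(np.hypot(P[...,0]-p[0],P[...,1]-p[1])<.06)&(P[...,2]>.1)
    q=P[m]; t=q[q[:,2]>q[:,2].max()-.012]
    print(n,m.sum(),q.min(0).round(3),q.max(0).round(3),'top',len(t),t.mean(0).round(3))
    f=q[q[:,2]<p[2]-.025]; f=f-f.mean(0); 
    s=np.linalg.lstsq(np.c_[f[:,0],f[:,2]],f[:,1],rcond=None)[0]; print('face slope dy/dz',s.round(3))
E
```

```text
time: 10.45
tool_pos: [0.529, -0.1775, 0.2369]
tool_rot: [-3.141, -0.001, 1.675]
contact_force: [0.2, -0.0, -1.6]
opening: 0.0362
grip_force: 5.0
[ 0.5292 -0.1777  0.2372] 1.675
c4scene 316 [ 0.505 -0.197  0.146] [ 0.548 -0.124  0.554] top 1 [ 0.505 -0.124  0.554]
face slope dy/dz [ 0.109 -0.045]
c4side 499 [ 0.51  -0.196  0.137] [ 0.548 -0.167  0.24 ] top 148 [ 0.53  -0.186  0.236]
face slope dy/dz [-0.025 -0.049]
```

View pics/c4.png

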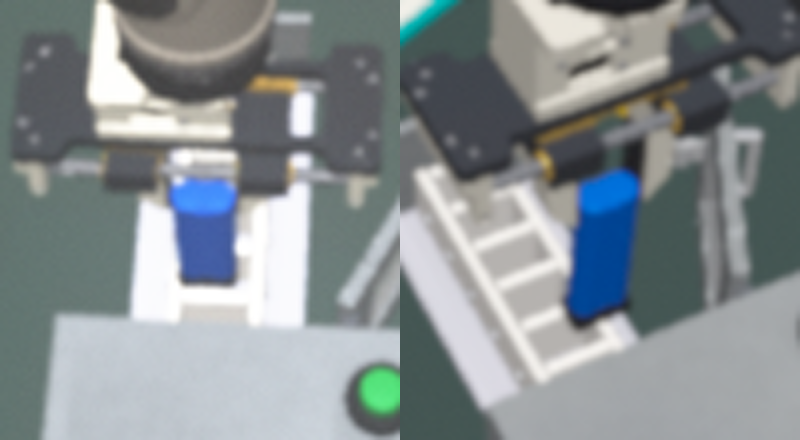

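The pack hangs about 0.05 rad off vertical, with its bottom over slot 0. Lowering it now.

```bash
python3 -m handwheel '[1,1,-15,0,0.3,0,0,-15,0,0.3,0,0,-15,0,0.3,0,0,-15,0,0.3,0,0,-8,0,0.3,0,0,-8,0,0.3,0,0,-8,0,0.3]'
python3 -m handwheel '[0,0,-8,0,0.3,0,0,-8,0,0.3,0,0,-8,0,0.3,0,0,0,0,0.3]'
python3 -m handwheel '[0,0,-3,0,0.3,0,0,-3,0,0.3,0,0,-2,0,0.3,0,0,0,0,0.3]'
```

```text
time: 11.25
tool_pos: [0.5306, -0.1776, 0.1531]
tool_rot: [3.141, 0.001, 1.674]
contact_force: [0.2, -0.0, -1.6]
opening: 0.0357
grip_force: 5.0
time: 11.65
tool_pos: [0.5297, -0.1775, 0.1278]
tool_rot: [-3.14, -0.001, 1.674]
contact_force: [0.5, 0.0, -1.3]
opening: 0.0362
grip_force: 5.0
time: 12.05
tool_pos: [0.5308, -0.178, 0.1217]
tool_rot: [3.14, 0.001, 1.674]
contact_force: [-0.4, -0.3, 2.1]
opening: 0.036
grip_force: 5.0
```

```bash
python3 -m handwheel '[0,0,0,0,0.65,0,0,0,0,0.65,0,0,0,0,0.65,0,0,10,0,0.65,0,0,30,0,0.65,0,0,40,0,0.65,0,0,40,0,0.65,0,20,20,0,0.65]'
python3 -m handwheel '[-2,40,5,0,0.65,-2,40,5,0,0.65,-2,40,5,0,0.65,-2,40,5,0,0.65,-2,40,5,0,0.65,-2,40,5,0,0.65,0,40,5,0,0.65,0,40,5,0,0.65]'
python3 -m handwheel '[-2,40,0,-0.08,0.65,0,35,0,-0.08,0.65,0,0,0,0,0.65,0,0,0,0,0.65]'
python3 - <<'E'
from h import *
shot('wrist','w3'); packs('w3'); shot('scene','s3')
P,d,im=cloud('s3'); h=cv2.cvtColor(im,cv2.COLOR_BGR2HSV)
m=(h[...,0]>100)&(h[...,0]<125)&(h[...,1]>120)&(P[...,2]>.05)&(P[...,1]<-.1)&(P[...,1]>-.25)&(P[...,0]>.48)
q=P[m]; print(m.sum(),q.min(0).round(3),q.max(0).round(3),q.mean(0).round(3))
E
```

```text
time: 12.85
tool_pos: [0.5313, -0.1596, 0.2656]
tool_rot: [3.136, 0.004, 1.672]
contact_force: [1.2, -0.4, -0.5]
opening: 0.0596
grip_force: 0.0
time: 13.65
tool_pos: [0.5179, 0.1639, 0.3022]
tool_rot: [3.14, 0.0, 1.674]
contact_force: [0.5, 1.0, 0.4]
opening: 0.0596
grip_force: 0.0
time: 14.05
tool_pos: [0.516, 0.2377, 0.3014]
tool_rot: [3.141, 0.0, 1.516]
contact_force: [-0.2, -0.6, 0.4]
opening: 0.0598
grip_force: 0.0
[277.  64.] 1752 z 0.018 ctr [518.5 352.7] size [96.4 34.6] tail [515.3 304.6] ang 1.504
[377.  73.] 1997 z 0.018 ctr [633.2 341.9] size [34.8 95.9] tail [646.5 295.8] ang 1.851
[185.  91.] 1777 z 0.018 ctr [409.  332.2] size [96.4 34.4] tail [395.1 286.1] ang 1.277
[390. 194.] 1551 z 0.018 ctr [651.5 200.1] size [34.9 96.2] tail [653.3 152.1] ang 1.609
148 [ 0.517 -0.194  0.089] [ 0.548 -0.172  0.126] [ 0.533 -0.186  0.115]
```

```bash
python3 -m handwheel '[0,20,-30,0,0.65,0,20,-30,0,0.65,0,20,-30,0,0.65,0,19,-30,0,0.65,0,0,-30,-0.012,0.65,0,0,-30,0,0.65,0,0,-30,0,0.65,0,0,-30,0,0.65]'
python3 -m handwheel '[0,0,-20,0,0.65,0,0,-20,0,0.65,0,0,0,0,0.65,0,0,0,0,0.65]'
```

```text
time: 14.95
tool_pos: [0.5169, 0.3149, 0.0604]
tool_rot: [3.141, -0.0, 1.5]
contact_force: [-0.2, 0.9, -0.1]
opening: 0.0598
grip_force: 0.0
time: 15.35
tool_pos: [0.5169, 0.3154, 0.0216]
tool_rot: [3.141, 0.0, 1.501]
contact_force: [0.2, 0.2, 0.5]
opening: 0.0595
grip_force: 0.0
```

```bash
python3 -m handwheel '[0,0,0,0,0.3,0,0,0,0,0.3,0,0,0,0,0.3,0,0,0,0,0.3,0,0,0,0,0.3,0,0,5,0,0.3,0,0,12,0,0.3,0,0,15,0,0.3]' 5
python3 -m handwheel '[0,0,15,0,0.3,0,0,15,0,0.3,0,0,15,0,0.3,0,0,15,0,0.3,0,0,15,0,0.3,0,0,15,0,0.3,0,0,15,0,0.3,0,0,0,0,0.3]'
python3 -m handwheel '[0,-20,10,0,0.3,0,-38,20,0.02,0.3,0,-38,20,0.02,0.3,0,-38,20,0.02,0.3,1,-38,10,0.02,0.3,1,-38,0,0.02,0.3,1,-38,0,0.02,0.3,1,-38,0,0.02,0.3]'
python3 -m handwheel '[2,-38,0,0.02,0.3,2,-38,0,0.013,0.3,2,-38,0,0,0.3,0,-38,0,0,0.3,0,-22,0,0,0.3,0,0,0,0,0.3,0,0,0,0,0.3,0,0,0,0,0.3]'
cat >> h.py <<'E'
def held(fn):
    look(fn); T=robot.observe(); p=T['tool_pos']; print(p.round(4),T['tool_rot'][2].round(3))
    P,d,im=cloud(fn+'side'); h=cv2.cvtColor(im,cv2.COLOR_BGR2HSV)
    m=(h[...,0]>100)&(h[...,0]<125)&(h[...,1]>120)&(np.hypot(P[...,0]-p[0],P[...,1]-p[1])<.06)&(P[...,2]>.128)&(P[...,2]<p[2]+.03)
    q=P[m]; print(m.sum(),q.min(0).round(3),q.max(0).round(3))
    f=q[q[:,2]<p[2]-.02]
    x=np.linalg.lstsq(np.c_[f[:,0]-p[0],f[:,2]-p[2],np.ones(len(f))],f[:,1]-p[1],rcond=None)[0]
    print('slope dy/dz',x[1].round(3),'centre y at bottom rel TCP',(x[2]-.108*x[1]+.010).round(4))
E
python3 -c "
from h import *
held('c5')"
```

```text
time: 16.15
tool_pos: [0.5157, 0.3162, 0.0533]
tool_rot: [-3.14, 0.001, 1.502]
contact_force: [0.1, 0.9, -1.2]
opening: 0.036
grip_force: 5.0
time: 16.95
tool_pos: [0.5172, 0.3168, 0.1608]
tool_rot: [3.138, -0.002, 1.502]
contact_force: [0.1, -0.3, -2.1]
opening: 0.0359
grip_force: 5.0
time: 17.75
tool_pos: [0.5197, 0.0289, 0.2377]
tool_rot: [-3.141, -0.0, 1.643]
contact_force: [0.4, 0.2, -1.7]
opening: 0.0359
grip_force: 5.0
time: 18.55
tool_pos: [0.5261, -0.1426, 0.2378]
tool_rot: [-3.141, -0.001, 1.676]
contact_force: [0.1, -0.1, -0.4]
opening: 0.0359
grip_force: 5.0
[ 0.5263 -0.1425  0.238 ] 1.676
446 [ 0.507 -0.161  0.136] [ 0.544 -0.135  0.24 ]
slope dy/dz -0.126 centre y at bottom rel TCP 0.0061
```

```bash
python3 -m handwheel '[0,-8,-15,0,0.3,0,0,-15,0,0.3,0,0,-15,0,0.3,0,0,-12,0,0.3,0,0,-8,0,0.3,0,0,-8,0,0.3,0,0,0,0,0.3]'
python3 -m handwheel '[0,0,-8,0,0.3,0,0,-8,0,0.3,0,0,-6,0,0.3,0,0,0,0,0.3]'
python3 -m handwheel '[0,1,-8,0,0.3,0,1,-8,0,0.3,0,1,-4,0,0.3,0,0,0,0,0.3]'
```

```text
time: 19.35
tool_pos: [0.5259, -0.1513, 0.1642]
tool_rot: [-3.14, -0.001, 1.675]
contact_force: [0.3, -0.0, -1.5]
opening: 0.0362
grip_force: 5.0
time: 19.75
tool_pos: [0.5257, -0.1515, 0.142]
tool_rot: [-3.14, -0.001, 1.675]
contact_force: [0.5, 1.7, -3.2]
opening: 0.0357
grip_force: 5.0
time: 20.15
tool_pos: [0.5262, -0.1486, 0.1227]
tool_rot: [-3.141, 0.0, 1.675]
contact_force: [1.2, 0.5, -1.7]
opening: 0.036
grip_force: 5.0
```

```bash
python3 -m handwheel '[0,0,-2,0,0.3,0,0,0,0,0.65,0,0,0,0,0.65,0,0,0,0,0.65,0,0,10,0,0.65,0,0,30,0,0.65,0,0,40,0,0.65,0,0,40,0,0.65]'
python3 -m handwheel '[8,40,12,0,0.65,8,40,12,0,0.65,8,40,12,0,0.65,8,40,12,0,0.65,8,40,12,0.03,0.65,8,40,12,0.03,0.65,8,40,0,0.03,0.65,8,40,0,0.03,0.65]'
python3 -m handwheel '[8,40,0,0.03,0.65,3,9,0,0.025,0.65,0,0,0,0,0.65,0,0,0,0,0.65]'
python3 - <<'E'
from h import *
shot('wrist','w4'); packs('w4'); shot('scene','s4')
P,d,im=cloud('s4'); h=cv2.cvtColor(im,cv2.COLOR_BGR2HSV)
m=(h[...,0]>100)&(h[...,0]<125)&(h[...,1]>120)&(P[...,2]>.05)&(P[...,1]<.02)&(P[...,1]>-.25)&(P[...,0]>.48)
q=P[m]; print(m.sum(),q.min(0).round(3),q.max(0).round(3),q.mean(0).round(3))
E
```

```text
time: 20.95
tool_pos: [0.526, -0.1486, 0.243]
tool_rot: [-3.141, -0.0, 1.675]
contact_force: [1.2, -0.5, 0.2]
opening: 0.0597
grip_force: 0.0
time: 21.75
tool_pos: [0.5904, 0.173, 0.3146]
tool_rot: [3.14, 0.0, 1.796]
contact_force: [-0.1, -0.2, -0.2]
opening: 0.0595
grip_force: 0.0
time: 22.15
tool_pos: [0.6012, 0.2194, 0.3133]
tool_rot: [-3.141, 0.001, 1.849]
contact_force: [-0.1, 0.1, 0.1]
opening: 0.0594
grip_force: 0.0
[146.  35.] 1771 z 0.018 ctr [408.9 331.4] size [94.5 35.6] tail [395.  286.2] ang 1.274
[497.  42.] 634 z 0.02 ctr [808.7 428. ] size [133.1  14.7] tail [742.3 425.3] ang 0.041
[336.  73.] 1740 z 0.018 ctr [633.8 342.1] size [35.  95.3] tail [646.9 296.3] ang 1.85
[314. 197.] 1260 z 0.018 ctr [652.1 199.7] size [35.  96.1] tail [653.9 151.7] ang 1.607
330 [ 0.512 -0.191  0.073] [ 0.549 -0.133  0.126] [ 0.53  -0.165  0.112]
```

```bash
python3 -m handwheel '[10,22,-30,0,0.65,11,22,-30,0,0.65,11,22,-30,0,0.65,11,22,-30,0,0.65,0,0,-30,0,0.65,0,0,-30,0,0.65,0,0,-30,0,0.65,0,0,-30,0,0.65]'
python3 -m handwheel '[0,0,-20,0,0.65,0,0,-20,0,0.65,0,0,-12,0,0.65,0,0,0,0,0.65,0,0,0,0,0.65]'
```

```text
time: 23.05
tool_pos: [0.6447, 0.3066, 0.0724]
tool_rot: [3.141, 0.0, 1.848]
contact_force: [-0.4, -0.4, 0.5]
opening: 0.0597
grip_force: 0.0
time: 23.55
tool_pos: [0.6449, 0.3078, 0.022]
tool_rot: [3.14, -0.0, 1.849]
contact_force: [-0.9, -0.6, -0.3]
opening: 0.0594
grip_force: 0.0
```

```bash
python3 -m handwheel '[0,0,0,0,0.3,0,0,0,0,0.3,0,0,0,0,0.3,0,0,0,0,0.3,0,0,0,0,0.3,0,0,5,0,0.3,0,0,12,0,0.3,0,0,15,0,0.3]' 5
python3 -m handwheel '[0,0,15,0,0.3,0,0,15,0,0.3,0,0,15,0,0.3,0,0,15,0,0.3,0,0,15,0,0.3,0,0,15,0,0.3,0,0,15,0,0.3,0,0,0,0,0.3]'
python3 -m handwheel '[-10,-20,10,0,0.3,-10,-35,20,-0.02,0.3,-10,-35,20,-0.02,0.3,-10,-35,20,-0.02,0.3,-10,-35,10,-0.02,0.3,-10,-35,0,-0.02,0.3,-10,-35,0,-0.02,0.3,-10,-35,0,-0.02,0.3]'
python3 -m handwheel '[-10,-38,0,-0.02,0.3,-10,-38,0,-0.015,0.3,-10,-38,0,0,0.3,-11,-30,0,0,0.3,0,-14,0,0,0.3,0,0,0,0,0.3,0,0,0,0,0.3,0,0,0,0,0.3]'
python3 -c "
from h import *
held('c6')"
```

```text
time: 24.35
tool_pos: [0.6438, 0.3082, 0.0533]
tool_rot: [-3.14, 0.0, 1.85]
contact_force: [-0.2, 0.6, -0.4]
opening: 0.0359
grip_force: 5.0
time: 25.15
tool_pos: [0.6454, 0.3088, 0.1614]
tool_rot: [3.136, -0.0, 1.85]
contact_force: [0.1, -0.4, -1.6]
opening: 0.0362
grip_force: 5.0
time: 25.95
tool_pos: [0.5634, 0.042, 0.2378]
tool_rot: [-3.141, -0.0, 1.709]
contact_force: [1.0, 0.0, -1.2]
opening: 0.0358
grip_force: 5.0
time: 26.75
tool_pos: [0.5236, -0.1133, 0.2379]
tool_rot: [-3.142, -0.001, 1.676]
contact_force: [0.5, 0.7, -2.5]
opening: 0.0357
grip_force: 5.0
[ 0.5236 -0.1134  0.238 ] 1.677
440 [ 0.505 -0.133  0.136] [ 0.542 -0.104  0.242]
slope dy/dz -0.155 centre y at bottom rel TCP 0.0091
```

```bash
python3 -m handwheel '[0,-7,-15,0,0.3,0,0,-15,0,0.3,0,0,-15,0,0.3,0,0,-12,0,0.3,0,0,-8,0,0.3,0,0,-8,0,0.3,0,0,0,0,0.3]'
python3 -m handwheel '[0,0,-8,0,0.3,0,1,-8,0,0.3,0,1,-6,0,0.3,0,0,0,0,0.3]'
python3 -m handwheel '[0,1,-8,0,0.3,0,1,-8,0,0.3,0,1,-4,0,0.3,0,0,-2,0,0.3,0,0,0,0,0.3]'
```

```text
time: 27.55
tool_pos: [0.5229, -0.1213, 0.1642]
tool_rot: [-3.14, -0.001, 1.675]
contact_force: [0.7, 0.8, -0.8]
opening: 0.0358
grip_force: 5.0
time: 27.95
tool_pos: [0.5227, -0.1194, 0.142]
tool_rot: [-3.14, -0.001, 1.675]
contact_force: [-0.4, 1.2, -1.9]
opening: 0.0358
grip_force: 5.0
time: 28.45
tool_pos: [0.5235, -0.1165, 0.121]
tool_rot: [3.141, -0.0, 1.675]
contact_force: [1.1, 2.2, 0.5]
opening: 0.036
grip_force: 5.0
```

```bash
python3 -m handwheel '[0,0,0,0,0.65,0,0,0,0,0.65,0,0,0,0,0.65,0,0,10,0,0.65,0,0,30,0,0.65,0,0,40,0,0.65,0,0,40,0,0.65,0,0,30,0,0.65]'
python3 -m handwheel '[20,36,5,-0.011,0.65,20,36,5,-0.011,0.65,20,36,5,-0.011,0.65,20,36,5,-0.011,0.65,20,36,5,-0.011,0.65,16,37,5,-0.012,0.65,0,0,0,0,0.65,0,0,0,0,0.65]'
python3 - <<'E'
from h import *
shot('wrist','w5'); packs('w5'); shot('scene','s5')
P,d,im=cloud('s5'); h=cv2.cvtColor(im,cv2.COLOR_BGR2HSV)
m=(h[...,0]>100)&(h[...,0]<125)&(h[...,1]>120)&(P[...,2]>.05)&(P[...,1]<.02)&(P[...,1]>-.25)&(P[...,0]>.48)
q=P[m]; print(m.sum(),q.min(0).round(3),q.max(0).round(3),q.mean(0).round(3))
E
```

```text
time: 29.25
tool_pos: [0.5236, -0.1169, 0.2746]
tool_rot: [3.139, 0.002, 1.675]
contact_force: [1.1, -0.2, -0.7]
opening: 0.0599
grip_force: 0.0
time: 30.05
tool_pos: [0.6391, 0.101, 0.3012]
tool_rot: [-3.141, 0.0, 1.61]
contact_force: [0.2, 0.1, -1.3]
opening: 0.0599
grip_force: 0.0
[295.  80.] 1527 z 0.018 ctr [652.7 199.7] size [34.  96.1] tail [654.7 151.6] ang 1.611
434 [ 0.511 -0.193  0.069] [ 0.548 -0.112  0.128] [ 0.529 -0.156  0.114]
```

```bash
python3 -m handwheel '[4,16,-30,0,0.65,4,16,-30,0,0.65,4,16,-30,0,0.65,3,16,-30,0,0.65,0,0,-30,0,0.65,0,0,-30,0,0.65,0,0,-30,0,0.65,0,0,-30,0,0.65]'
python3 -m handwheel '[0,0,-20,0,0.65,0,0,-20,0,0.65,0,0,0,0,0.65,0,0,0,0,0.65]'
```

```text
time: 30.95
tool_pos: [0.6542, 0.1625, 0.0605]
tool_rot: [3.141, 0.0, 1.606]
contact_force: [0.1, 0.1, 0.2]
opening: 0.0596
grip_force: 0.0
time: 31.35
tool_pos: [0.6544, 0.1632, 0.0217]
tool_rot: [3.142, 0.0, 1.606]
contact_force: [0.1, 1.2, -0.0]
opening: 0.0597
grip_force: 0.0
```

```bash
python3 -m handwheel '[0,0,0,0,0.3,0,0,0,0,0.3,0,0,0,0,0.3,0,0,0,0,0.3,0,0,0,0,0.3,0,0,5,0,0.3,0,0,12,0,0.3,0,0,15,0,0.3]' 5
python3 -m handwheel '[0,0,15,0,0.3,0,0,15,0,0.3,0,0,15,0,0.3,0,0,15,0,0.3,0,0,15,0,0.3,0,0,20,0,0.3,0,0,20,0,0.3,0,0,20,0,0.3]'
python3 -m handwheel '[-17,-30,20,0.01,0.3,-17,-30,20,0.01,0.3,-17,-30,10,0.01,0.3,-17,-30,0,0.01,0.3,-17,-30,0,0.01,0.3,-17,-30,0,0.01,0.3,-17,-30,0,0.008,0.3,-15,-30,0,0,0.3]'
python3 -m handwheel '[0,-4,0,0,0.3,0,0,0,0,0.3,0,0,0,0,0.3,0,0,0,0,0.3]'
python3 -c "
from h import *
held('c7')"
```

```text
time: 32.15
tool_pos: [0.6538, 0.1643, 0.0533]
tool_rot: [-3.14, 0.0, 1.608]
contact_force: [-0.8, 0.6, -0.6]
opening: 0.036
grip_force: 5.0
time: 32.95
tool_pos: [0.6541, 0.1643, 0.1896]
tool_rot: [3.141, 0.0, 1.608]
contact_force: [0.5, -0.8, -0.4]
opening: 0.036
grip_force: 5.0
time: 33.75
tool_pos: [0.5192, -0.0767, 0.239]
tool_rot: [3.141, 0.0, 1.676]
contact_force: [0.9, -0.1, -1.4]
opening: 0.0359
grip_force: 5.0
time: 34.15
tool_pos: [0.5207, -0.0787, 0.2381]
tool_rot: [3.141, -0.0, 1.677]
contact_force: [0.4, 0.2, -0.9]
opening: 0.0355
grip_force: 5.0
[ 0.5206 -0.0787  0.238 ] 1.677
448 [ 0.501 -0.098  0.136] [ 0.538 -0.066  0.24 ]
slope dy/dz -0.114 centre y at bottom rel TCP 0.0053
```

```bash
python3 -m handwheel '[-1,-5,-15,0,0.3,0,0,-15,0,0.3,0,0,-15,0,0.3,0,0,-12,0,0.3,0,0,-8,0,0.3,0,0,-8,0,0.3,0,0,0,0,0.3]'
python3 -m handwheel '[0,0,-8,0,0.3,0,0,-8,0,0.3,0,1,-6,0,0.3,0,0,0,0,0.3]'
python3 -m handwheel '[0,1,-8,0,0.3,0,1,-8,0,0.3,0,0,-4,0,0.3,0,0,-2,0,0.3,0,0,0,0,0.3]'
```

```text
time: 34.95
tool_pos: [0.5189, -0.0844, 0.1642]
tool_rot: [-3.14, -0.001, 1.676]
contact_force: [-0.0, 0.6, -1.6]
opening: 0.0362
grip_force: 5.0
time: 35.35
tool_pos: [0.5187, -0.0835, 0.142]
tool_rot: [-3.14, -0.001, 1.676]
contact_force: [0.0, 1.2, -2.0]
opening: 0.0358
grip_force: 5.0
time: 35.85
tool_pos: [0.5195, -0.0818, 0.1213]
tool_rot: [3.141, 0.0, 1.676]
contact_force: [-0.2, -0.5, 2.3]
opening: 0.0359
grip_force: 5.0
```

```bash
python3 -m handwheel '[0,0,0,0,0.65,0,0,0,0,0.65,0,0,0,0,0.65,0,0,10,0,0.65,0,0,30,0,0.65,0,0,40,0,0.65,0,0,40,0,0.65,0,0,30,0,0.65]'
python3 -m handwheel '[-14,40,4,-0.05,0.65,-14,40,4,-0.05,0.65,-14,40,4,-0.05,0.65,-14,40,4,-0.05,0.65,-14,40,4,-0.05,0.65,-14,40,4,-0.05,0.65,-14,40,0,-0.05,0.65,-2,22,0,-0.05,0.65]'
python3 -m handwheel '[0,0,0,0,0.65,0,0,0,0,0.65]'
python3 - <<'E'
from h import *
shot('wrist','w6'); packs('w6'); shot('scene','s6')
P,d,im=cloud('s6'); h=cv2.cvtColor(im,cv2.COLOR_BGR2HSV)
m=(h[...,0]>100)&(h[...,0]<125)&(h[...,1]>120)&(P[...,2]>.05)&(P[...,1]<.02)&(P[...,1]>-.25)&(P[...,0]>.48)
q=P[m]; print(m.sum(),q.min(0).round(3),q.max(0).round(3),q.mean(0).round(3))
E
```

```text
time: 36.65
tool_pos: [0.5196, -0.0818, 0.2746]
tool_rot: [3.138, 0.001, 1.676]
contact_force: [-0.1, -0.6, -0.5]
opening: 0.0599
grip_force: 0.0
time: 37.45
tool_pos: [0.4176, 0.2228, 0.2963]
tool_rot: [3.141, -0.001, 1.276]
contact_force: [0.6, -1.0, 0.4]
opening: 0.0593
grip_force: 0.0
time: 37.65
tool_pos: [0.4192, 0.2203, 0.2955]
tool_rot: [3.141, 0.0, 1.278]
contact_force: [-0.4, -0.7, 0.6]
opening: 0.0593
grip_force: 0.0
[242.  71.] 1665 z 0.018 ctr [408.7 332.8] size [96.  34.9] tail [394.9 286.9] ang 1.28
584 [ 0.506 -0.192  0.07 ] [ 0.548 -0.078  0.129] [ 0.527 -0.14   0.114]
```

```bash
python3 -m handwheel '[-5,20,-30,0,0.65,-5,20,-30,0,0.65,-5,19,-30,0,0.65,-6,19,-30,0,0.65,0,0,-30,0,0.65,0,0,-30,0,0.65,0,0,-30,0,0.65,0,0,-30,0,0.65]'
python3 -m handwheel '[0,0,-17,0,0.65,0,0,-17,0,0.65,0,0,0,0,0.65,0,0,0,0,0.65]'
```

```text
time: 38.55
tool_pos: [0.399, 0.2972, 0.0541]
tool_rot: [3.141, -0.0, 1.274]
contact_force: [0.5, 1.1, -1.1]
opening: 0.0596
grip_force: 0.0
time: 38.95
tool_pos: [0.3989, 0.2976, 0.0213]
tool_rot: [-3.142, 0.0, 1.275]
contact_force: [-0.8, 0.8, 1.0]
opening: 0.0594
grip_force: 0.0
```

```bash
python3 -m handwheel '[0,0,0,0,0.3,0,0,0,0,0.3,0,0,0,0,0.3,0,0,0,0,0.3,0,0,0,0,0.3,0,0,5,0,0.3,0,0,12,0,0.3,0,0,15,0,0.3]' 5
python3 -m handwheel '[0,0,15,0,0.3,0,0,15,0,0.3,0,0,15,0,0.3,0,0,15,0,0.3,0,0,15,0,0.3,0,0,20,0,0.3,0,0,20,0,0.3,0,0,20,0,0.3]'
python3 -m handwheel '[11,-25,20,0.04,0.3,12,-35,20,0.04,0.3,12,-35,10,0.04,0.3,12,-35,0,0.04,0.3,12,-35,0,0.04,0.3,12,-35,0,0.04,0.3,12,-35,0,0.04,0.3,12,-35,0,0.04,0.3]'
python3 -m handwheel '[12,-35,0,0.04,0.3,11,-35,0,0.04,0.3,0,-5,0,0,0.3,0,0,0,0,0.3,0,0,0,0,0.3,0,0,0,0,0.3]'
python3 -c "
from h import *
held('c8')"
```

```text
time: 39.75
tool_pos: [0.3978, 0.2981, 0.0535]
tool_rot: [-3.141, 0.001, 1.276]
contact_force: [0.4, 0.5, -1.4]
opening: 0.036
grip_force: 5.0
time: 40.55
tool_pos: [0.3979, 0.2982, 0.1895]
tool_rot: [3.142, 0.0, 1.276]
contact_force: [0.5, 0.7, -0.9]
opening: 0.036
grip_force: 5.0
time: 41.35
tool_pos: [0.4931, 0.0269, 0.2388]
tool_rot: [3.141, -0.0, 1.598]
contact_force: [0.4, 0.7, -1.6]
opening: 0.0362
grip_force: 5.0
time: 41.95
tool_pos: [0.5159, -0.0454, 0.2383]
tool_rot: [3.141, -0.0, 1.677]
contact_force: [0.9, -0.7, -1.4]
opening: 0.0357
grip_force: 5.0
[ 0.5161 -0.0456  0.2383] 1.677
413 [ 0.495 -0.065  0.139] [ 0.534 -0.036  0.242]
slope dy/dz -0.185 centre y at bottom rel TCP 0.0125
```

```bash
python3 -m handwheel '[0,-9,-15,0,0.3,0,0,-15,0,0.3,0,0,-15,0,0.3,0,0,-12,0,0.3,0,0,-8,0,0.3,0,0,-8,0,0.3,0,0,0,0,0.3]'
python3 -m handwheel '[0,0,-8,0,0.3,0,1,-8,0,0.3,0,1,-6,0,0.3,0,0,0,0,0.3]'
python3 -m handwheel '[0,1,-8,0,0.3,0,1,-8,0,0.3,0,1,-4,0,0.3,0,1,-2,0,0.3,0,0,0,0,0.3]'
```

```text
time: 42.75
tool_pos: [0.5159, -0.0554, 0.1642]
tool_rot: [-3.14, -0.001, 1.676]
contact_force: [-0.2, 0.2, -1.8]
opening: 0.036
grip_force: 5.0
time: 43.15
tool_pos: [0.5157, -0.0534, 0.142]
tool_rot: [-3.14, -0.001, 1.676]
contact_force: [-0.6, 0.4, -1.4]
opening: 0.036
grip_force: 5.0
time: 43.65
tool_pos: [0.5164, -0.0494, 0.1207]
tool_rot: [3.141, -0.0, 1.676]
contact_force: [1.4, 1.4, -1.4]
opening: 0.0356
grip_force: 5.0
```

```bash
python3 -m handwheel '[0,0,0,0,0.65,0,0,0,0,0.65,0,0,0,0,0.65,0,0,10,0,0.65,0,0,30,0,0.65,0,0,40,0,0.65,0,0,40,0,0.65,0,0,0,0,0.65]'
python3 -m handwheel '[-8,35,0,0,0.3,-8,35,0,0,0,-8,35,0,0,0,-9,35,0,0,0,0,0,0,0,0,0,0,0,0,0,0,0,0,0,0,0,0,0,0,0]'
python3 - <<'E'
from h import *
shot('side','e9'); shot('scene','s9')
im=cv2.imread('pics/side9.png') if 0 else cv2.imread('pics/e9.png'); im2=cv2.imread('pics/s9.png')
cv2.imwrite('pics/c9.png',np.hstack([cv2.resize(im[200:350,220:370],(400,400),interpolation=cv2.INTER_CUBIC),cv2.resize(im2[190:340,240:390],(400,400),interpolation=cv2.INTER_CUBIC)]))
for n in('e9','s9'):
    P,d,im=cloud(n); h=cv2.cvtColor(im,cv2.COLOR_BGR2HSV)
    m=(h[...,0]>100)&(h[...,0]<125)&(h[...,1]>120)&(P[...,2]>.115)&(P[...,2]<.14)&(P[...,1]<.02)&(P[...,1]>-.25)&(P[...,0]>.48)&(P[...,0]<.57)
    k,l,s,c=cv2.connectedComponentsWithStats(m.astype(np.uint8))
    for i in range(1,k):
        if s[i,4]>15: print(n,s[i,4],np.median(P[l==i],0).round(3))
    pl=P[(P[...,2]>.088)&(P[...,2]<.102)&(P[...,1]>-.0)&(P[...,1]<.06)&(abs(P[...,0]-.51)<.06)]; print('plate',len(pl),np.median(pl,0) if len(pl) else '')
E
```

```text
time: 44.45
tool_pos: [0.5188, -0.0503, 0.2475]
tool_rot: [3.131, 0.004, 1.676]
contact_force: [0.2, -0.1, 0.2]
opening: 0.0596
grip_force: 0.0
time: 45.25
tool_pos: [0.4836, 0.0893, 0.241]
tool_rot: [3.142, 0.0, 1.674]
contact_force: [-0.2, -0.8, 0.0]
opening: 0.0019
grip_force: 0.0
e9 89 [ 0.516 -0.058  0.122]
e9 103 [ 0.517 -0.09   0.122]
e9 218 [ 0.523 -0.133  0.122]
e9 118 [ 0.528 -0.181  0.122]
plate 150 [0.50705308 0.01924458 0.09435329]
s9 88 [ 0.519 -0.057  0.121]
s9 96 [ 0.522 -0.091  0.121]
s9 197 [ 0.527 -0.134  0.121]
s9 104 [ 0.532 -0.182  0.121]
plate 134 [0.51542042 0.0182572  0.09352331]
```

View pics/c9.png

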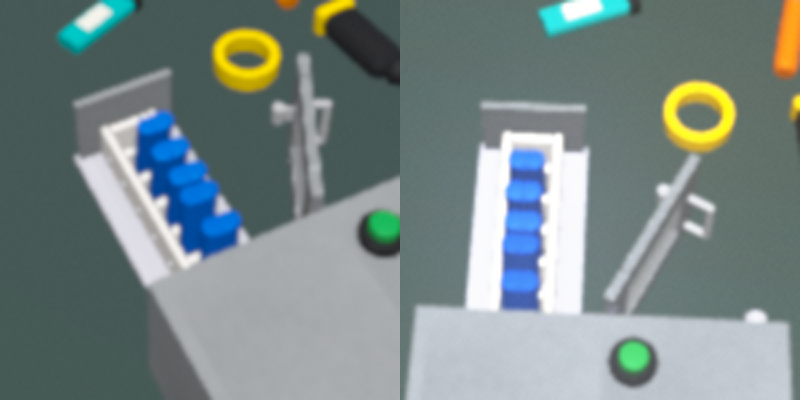

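The crops show all five packs standing upright in slots 0–4, with tops at 122 mm, and slot 5 empty. Next I push the tray home using the shut fingertips on its front plate.

```bash
python3 -m handwheel '[0,0,-40,0,0,0,0,-40,0,0,0,0,-40,0,0,0,0,-23,0,0,0,0,0,0,0]'
python3 -m handwheel '[2,-20,0,0,0,1,-12,0,0,0,1,-10,0,0,0,1,-10,0,0,0,1,-10,0,0,0,1,-10,0,0,0]'
python3 -m handwheel '[1,-10,0,0,0,1,-10,0,0,0,1,-10,0,0,0,1,-10,0,0,0,1,-10,0,0,0,1,-10,0,0,0,1,-10,0,0,0,1,-10,0,0,0]'
python3 -m handwheel '[1,-10,0,0,0,1,-10,0,0,0,1,-10,0,0,0,1,-10,0,0,0,1,-10,0,0,0,1,-10,0,0,0,1,-10,0,0,0,1,-10,0,0,0]'
```

```text
time: 45.85
tool_pos: [0.4813, 0.0896, 0.0952]
tool_rot: [-3.135, -0.0, 1.675]
contact_force: [-0.1, 0.7, 0.0]
opening: 0.0005
grip_force: 0.0
time: 46.45
tool_pos: [0.4906, 0.0179, 0.0985]
tool_rot: [3.141, -0.001, 1.676]
contact_force: [-0.3, 2.6, 0.9]
opening: 0.0001
grip_force: 1.3
time: 47.25
tool_pos: [0.4982, -0.0625, 0.098]
tool_rot: [-3.141, -0.0, 1.676]
contact_force: [0.2, 2.2, 2.3]
opening: 0.0002
grip_force: 1.3
time: 48.05
tool_pos: [0.5061, -0.1425, 0.098]
tool_rot: [-3.141, -0.0, 1.676]
contact_force: [-0.8, 2.2, 1.7]
opening: 0.0005
grip_force: 1.2
```

```bash
python3 -m handwheel '[1,-10,0,0,0,1,-10,0,0,0,1,-10,0,0,0,1,-8,0,0,0,0,-5,0,0,0,0,-3,0,0,0]'
python3 -m handwheel '[0,-3,0,0,0,0,-2,0,0,0,0,-2,0,0,0,0,0,0,0,0]'
python3 -m handwheel '[0,-2,0,0,0,0,-2,0,0,0,0,-1,0,0,0,0,0,0,0,0]'
```

```text
time: 48.65
tool_pos: [0.5108, -0.1883, 0.0981]
tool_rot: [3.14, 0.0, 1.675]
contact_force: [0.7, 1.7, -0.6]
opening: 0.0005
grip_force: 1.0
time: 49.05
tool_pos: [0.5103, -0.1949, 0.0982]
tool_rot: [3.141, 0.001, 1.676]
contact_force: [0.1, -0.3, -0.3]
opening: 0.0008
grip_force: 0.1
time: 49.45
tool_pos: [0.5102, -0.2, 0.0981]
tool_rot: [-3.142, 0.0, 1.676]
contact_force: [0.9, 0.8, -0.7]
opening: 0.0006
grip_force: 0.3
```

```bash
for i in 1; do python3 -m handwheel '[0,-2,0,0,0]'|grep -E 'pos|force'; python3 -m handwheel '[0,-2,0,0,0]'|grep -E 'pos|force'; python3 -m handwheel '[0,-2,0,0,0]'|grep -E 'pos|force';python3 -m handwheel '[0,0,0,0,0]'|grep -E 'pos|force'; done
python3 - <<'E'
from h import *
shot('side','e10'); im=cv2.imread('pics/e10.png')
cv2.imwrite('pics/c10.png',cv2.resize(im[200:350,220:400],(720,600),interpolation=cv2.INTER_CUBIC))
E
```

```text
tool_pos: [0.5103, -0.2015, 0.0981]
contact_force: [1.3, 2.8, 0.5]
grip_force: 1.2
tool_pos: [0.5103, -0.2037, 0.0981]
contact_force: [0.7, 1.3, -0.0]
grip_force: 1.0
tool_pos: [0.5103, -0.2058, 0.0981]
contact_force: [0.9, 3.1, -0.9]
grip_force: 1.1
tool_pos: [0.5102, -0.2062, 0.098]
contact_force: [-0.1, 0.1, -0.9]
grip_force: 0.1
```

View pics/c10.png

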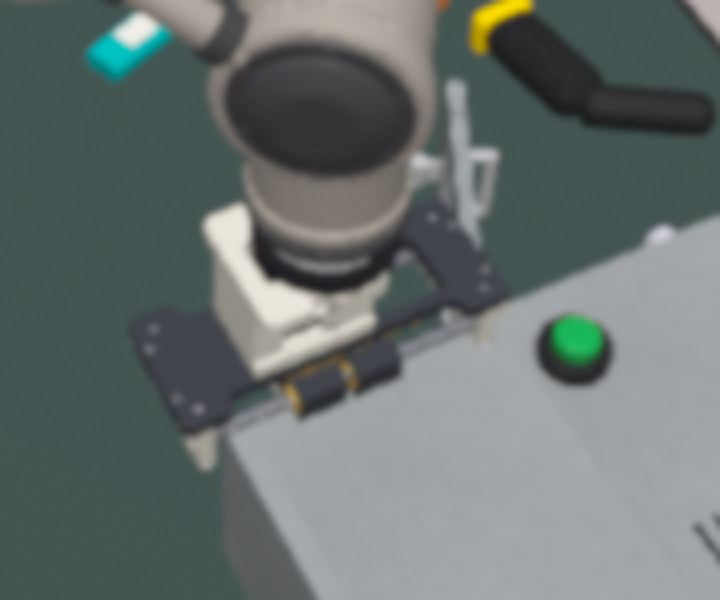

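The crop shows the gripper at the tester front, clear of the button and the door. Friction is still 2–3 N, so the tray is still sliding. I'll keep pushing until the stop.

```bash
for i in 1; do python3 -m handwheel '[0,-2,0,0,0]'|grep -E 'pos|force'; python3 -m handwheel '[0,-2,0,0,0]'|grep -E 'pos|force'; python3 -m handwheel '[0,-2,0,0,0]'|grep -E 'pos|force';python3 -m handwheel '[0,0,0,0,0]'|grep -E 'pos|force'; done
```

```text
tool_pos: [0.5102, -0.2075, 0.098]
contact_force: [0.3, 1.9, 0.3]
grip_force: 1.1
tool_pos: [0.5102, -0.2079, 0.098]
contact_force: [2.0, 18.0, 5.5]
grip_force: 8.5
tool_pos: [0.5101, -0.2079, 0.0981]
contact_force: [4.4, 26.2, 8.3]
grip_force: 13.0
tool_pos: [0.5102, -0.2078, 0.0981]
contact_force: [2.1, 18.9, 5.7]
grip_force: 9.3
```

Tray is home: it meets the hard stop at about 20 N. Next I go over the door to its outer (+x) side.

```bash
python3 -m handwheel '[0,15,0,0,0,0,15,10,0,0,0,10,40,0,0,0,0,40,0,0,0,0,40,0,0,0,0,30,0,0]' |grep -E 'pos|contact'
python3 -m handwheel '[38,13,0,0,0,38,13,0,0,0,38,13,0,0,0,38,13,0,0,0,38,13,0,0,0,5,0,0,0,0,0,0,0,0,0,0,0,0,0,0]' |grep -E 'pos|contact'
python3 - <<'E'
from h import *
shot('side','e11');P,d,im=cloud('e11')
pl=P[(P[...,2]>.085)&(P[...,2]<.1)&(P[...,1]>-.24)&(P[...,1]<-.15)&(abs(P[...,0]-.53)<.05)]; print('plate',len(pl),np.median(pl,0).round(4) if len(pl) else '')
dr=P[(P[...,2]>.128)&(P[...,2]<.148)&(P[...,1]>-.195)&(P[...,1]<-.02)&(P[...,0]>.6)&(P[...,0]<.7)]; print('door',len(dr),cv2.minAreaRect((dr[:,:2]*1000).astype(np.float32)))
cv2.imwrite('pics/c11.png',cv2.resize(im[180:350,240:440],(720,600),interpolation=cv2.INTER_CUBIC))
E
```

```text
tool_pos: [0.5105, -0.1714, 0.2617]
contact_force: [-0.8, 0.4, 0.7]
tool_pos: [0.7045, -0.1069, 0.2585]
contact_force: [-0.2, -1.3, 0.4]
plate 0 
door 265 ((641.6921997070312, -115.27030944824219), (167.70680236816406, 10.479425430297852), 68.29985046386719)
```

View pics/c11.png

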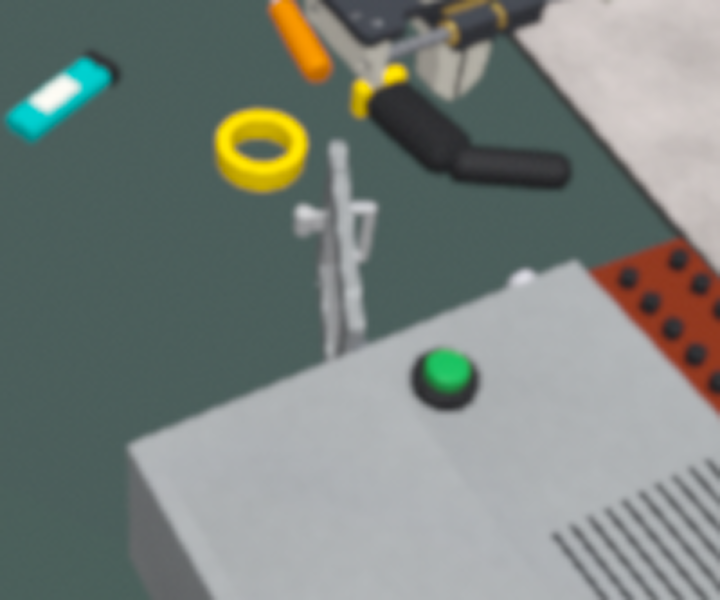

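```bash
python3 -m handwheel '[0,0,-40,0,0,0,0,-40,0,0,0,0,-40,0,0,0,0,-35,0,0,0,0,0,0,0]' |grep -E 'pos|contact'
python3 -m handwheel '[-13,8,0,0,0,-13,8,0,0,0,-10,5,0,0,0,-10,3,0,0,0,-10,3,0,0,0,-10,2,0,0,0,-10,2,0,0,0,-10,1,0,0,0]' |grep -E 'pos|contact'
python3 -m handwheel '[-10,1,0,0,0,-10,-2,0,0,0,-10,-2,0,0,0,-10,-2,0,0,0,-9,-4,0,0,0,-9,-5,0,0,0,-9,-5,0,0,0,-9,-7,0,0,0]' |grep -E 'pos|contact'
```

```text
tool_pos: [0.7014, -0.1067, 0.0983]
contact_force: [-1.0, -0.2, -1.3]
tool_pos: [0.62, -0.0755, 0.1067]
contact_force: [0.7, -0.6, 0.3]
tool_pos: [0.5425, -0.1011, 0.103]
contact_force: [0.6, 0.6, -0.1]
```

```bash
python3 -m handwheel '[-8,-8,0,0,0,-8,-9,0,0,0,-8,-9,0,0,0,-7,-9,0,0,0,-5,-9,0,0,0,-4,-9,0,0,0,-3,-6,0,0,0,0,0,0,0,0]' |grep -E 'pos|contact'
python3 - <<'E'
from h import *
shot('side','e12');P,d,im=cloud('e12')
cv2.imwrite('pics/c12.png',cv2.resize(im[180:350,220:420],(720,600),interpolation=cv2.INTER_CUBIC))
E
```

```text
tool_pos: [0.4999, -0.1606, 0.103]
contact_force: [-0.8, 0.4, -0.0]
```

View pics/c12.png

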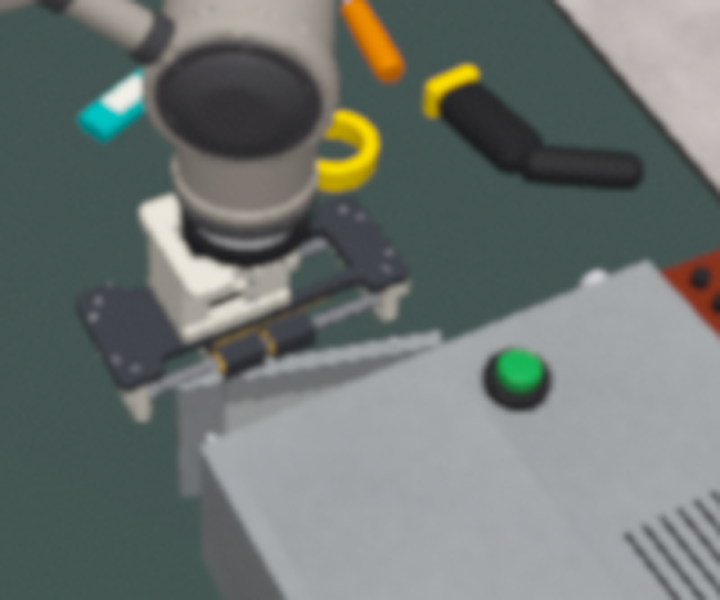

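The crop shows the door nearly closed, with the fingers on its outer face. I'll push it through the catch.

```bash
python3 -m handwheel '[0,-7,0,0,0,0,-7,0,0,0,0,-5,0,0,0]' |grep -E 'pos|contact'
python3 -m handwheel '[0,-4,0,0,0]' |grep -E 'pos|contact'
python3 -m handwheel '[0,-4,0,0,0]' |grep -E 'pos|contact'
python3 -m handwheel '[0,-4,0,0,0]' |grep -E 'pos|contact'
python3 -m handwheel '[0,-3,0,0,0]' |grep -E 'pos|contact'
```

```text
tool_pos: [0.5004, -0.1792, 0.103]
contact_force: [0.1, 1.1, -0.1]
tool_pos: [0.5003, -0.1827, 0.103]
contact_force: [2.2, 8.1, 2.7]
tool_pos: [0.5004, -0.1861, 0.103]
contact_force: [2.2, 5.7, 1.4]
tool_pos: [0.5006, -0.1904, 0.1031]
contact_force: [1.3, 2.2, -0.6]
tool_pos: [0.5005, -0.194, 0.1031]
contact_force: [1.1, 0.7, -0.6]
```

```bash
python3 -m handwheel '[0,-2,0,0,0]' |grep -E 'pos|contact'
python3 -m handwheel '[0,-2,0,0,0]' |grep -E 'pos|contact'
python3 -m handwheel '[0,-1,0,0,0,0,0,0,0,0]' |grep -E 'pos|contact'
```

```text
tool_pos: [0.5003, -0.196, 0.1031]
contact_force: [2.4, 11.1, 2.0]
tool_pos: [0.5003, -0.196, 0.1031]
contact_force: [3.2, 17.1, 5.4]
tool_pos: [0.5003, -0.1959, 0.1031]
contact_force: [3.0, 14.0, 4.0]
```

```bash
python3 -m handwheel '[0,15,0,0,0,0,20,10,0,0,0,10,40,0,0,0,0,40,0,0,0,0,40,0,0,0,0,10,0,0,0,0,0,0,0]' |grep -E 'pos|contact'
python3 - <<'E'
from h import *
for n,f in(('side','e13'),('scene','s13')):
    im,_,_=shot(n,f); P,d,im=cloud(f); h=cv2.cvtColor(im,cv2.COLOR_BGR2HSV)
    g=(h[...,0]>45)&(h[...,0]<80)&(h[...,1]>120)&(P[...,2]>.14)&(P[...,2]<.18)&(P[...,0]>.6)&(P[...,0]<.68); q=P[g]; t=q[q[:,2]>.156]
    print(f,g.sum(),t.mean(0).round(4),t.min(0).round(3),t.max(0).round(3))
    dr=P[(P[...,2]>.12)&(P[...,2]<.1385)&(P[...,1]>-.235)&(P[...,1]<-.14)&(P[...,0]>.43)&(P[...,0]<.64)]
    if len(dr)>20: print('door',len(dr),cv2.minAreaRect((dr[:,:2]*1000).astype(np.float32)))
im=cv2.imread('pics/e13.png');im2=cv2.imread('pics/s13.png')
cv2.imwrite('pics/c13.png',np.hstack([cv2.resize(im[200:350,220:370],(400,400),interpolation=cv2.INTER_CUBIC),cv2.resize(im2[220:370,220:370],(400,400),interpolation=cv2.INTER_CUBIC)]))
E
```

```text
tool_pos: [0.5009, -0.154, 0.2447]
contact_force: [-0.4, 0.5, 0.1]
e13 129 [ 0.6373 -0.2536  0.1631] [ 0.626 -0.264  0.156] [ 0.651 -0.239  0.168]
door 175 ((537.0823974609375, -212.9562225341797), (182.6353759765625, 22.10771942138672), 6.646381378173828)
s13 111 [ 0.6419 -0.2539  0.1625] [ 0.629 -0.265  0.156] [ 0.654 -0.242  0.167]
door 312 ((543.8338012695312, -222.0177459716797), (187.84896850585938, 40.10543441772461), 6.976582050323486)
```

View pics/c13.png

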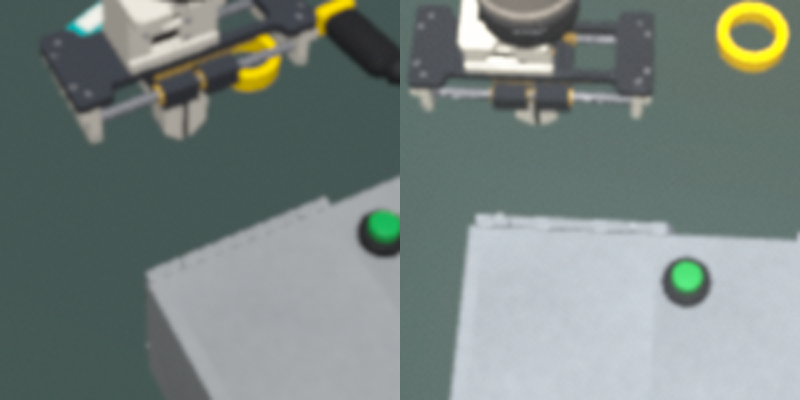

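The crops show the door flush along the tester front. The button is at about (0.6395, −0.253), so I move over it.

```bash
python3 -m handwheel '[35,-25,0,0,0,35,-25,0,0,0,35,-25,0,0,0,33,-24,0,0,0,0,0,-25,0,0,0,0,-25,0,0,0,0,-8,0,0,0,0,0,0,0]' |grep -E 'pos|contact'
python3 -m handwheel '[0,0,-5,0,0]' |grep -E 'pos|contact'
python3 -m handwheel '[0,0,-3,0,0]' |grep -E 'pos|contact'
python3 -m handwheel '[0,0,-3,0,0]' |grep -E 'pos|contact'
```

```text
tool_pos: [0.637, -0.2521, 0.1819]
contact_force: [-0.5, -0.0, 0.3]
tool_pos: [0.6387, -0.2529, 0.1811]
contact_force: [0.4, -0.5, 0.7]
tool_pos: [0.6386, -0.2528, 0.1781]
contact_force: [1.3, 0.0, 1.1]
tool_pos: [0.6386, -0.2528, 0.1753]
contact_force: [-0.5, 1.1, 2.5]
```

```bash
python3 -m handwheel '[0,0,-2,0,0]' |grep -E 'pos|contact'
python3 -m handwheel '[0,0,-2,0,0]' |grep -E 'pos|contact'
python3 -m handwheel '[0,0,-2,0,0]' |grep -E 'pos|contact'
python3 -m handwheel '[0,0,-1,0,0]' |grep -E 'pos|contact'
```

```text
tool_pos: [0.6386, -0.2528, 0.1732]
contact_force: [-0.2, 0.3, 4.3]
tool_pos: [0.6387, -0.2529, 0.172]
contact_force: [-4.6, 2.7, 18.2]
tool_pos: [0.6387, -0.2529, 0.1718]
contact_force: [-7.7, 3.4, 24.9]
tool_pos: [0.6387, -0.2529, 0.1718]
contact_force: [-7.2, 3.4, 25.6]
```

The force rose in line with a spring over about 6 mm and then hit a hard stop, so the button bottomed out. I'll retreat, check and hand in.

```bash
python3 -m handwheel '[0,0,15,0,0,0,0,30,0,0,0,0,40,0,0,0,0,40,0,0,0,30,0,0,0,0,40,0,0,0,0,0,0,0,0,0,0,0,0,0]'
python3 - <<'E'
from h import *
for n in('side','scene'):
    shot(n,n+'14'); P,d,im=cloud(n+'14'); h=cv2.cvtColor(im,cv2.COLOR_BGR2HSV)
    g=(h[...,0]>45)&(h[...,0]<80)&(h[...,1]>120)&(P[...,2]>.14)&(P[...,2]<.18)&(P[...,0]>.6)&(P[...,0]<.68); t=P[g]
    print(g.sum(),np.median(t,0).round(4) if len(t) else '')
    dr=P[(P[...,2]>.12)&(P[...,2]<.1385)&(P[...,1]>-.235)&(P[...,1]<-.14)&(P[...,0]>.43)&(P[...,0]<.64)]
    if len(dr)>20: print('door',len(dr),cv2.minAreaRect((dr[:,:2]*1000).astype(np.float32)))
print(robot.hand_in())
E
```

```text
time: 58.9
tool_pos: [0.6383, -0.1819, 0.2922]
tool_rot: [3.142, 0.0, 1.678]
contact_force: [-0.2, -0.5, -0.3]
opening: 0.0003
grip_force: 0.0
127 [ 0.6369 -0.2542  0.1633]
door 173 ((532.3980102539062, -217.8093719482422), (171.93463134765625, 30.23956871032715), 5.378440856933594)
111 [ 0.6416 -0.253   0.1623]
door 298 ((546.0092163085938, -221.5858612060547), (187.82070922851562, 39.678688049316406), 7.004460334777832)
the job is handed in; nothing more can be done
None
```

I handed the job in at 58.9 s of robot time: all five blue packs are standing in slots 0–4, the tray is home, the door is on its catch, and start was pressed and came back up. The hand-in returned no verdict.

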